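Latch the awl case

ROBOT

A 6-joint arm with a two-finger parallel gripper is mounted at the origin on the work surface. World frame = base frame: x ahead of the robot, y to its left, z up, the work surface at z = 0. Lengths are in mm, angles in rad, forces in N, time in s.
With the tool pointing down it reaches from about 350 to 775 mm from the base axis. Payload 7.3 kg.
Tool frame: the origin (TCP) lies midway between the tips of the shut fingers; the grasp point (between the pads) lies 19 mm behind it (bot.tcp_to_grasp is the distance from the TCP to the grasp point, in mm); z points along the fingers, y is the line along which they close (so a half turn about z gives the same grasp; the last joint's range is limited). The gripper opens to 92 mm and grips with 3 to 60 N. Pads are 19 mm wide; open, the fingers measure 130 mm over their backs; the gripper's body (75 mm by 190 mm) begins 47 mm behind the grasp point.
Start: joints at [-1.403, 0.342, 1.524, -0, 1.275, -0.146], TCP at [162.077, -499.376, 226.741] pointing down, gripper open.
Joint ranges: [-2.53, 2.53], [-0.77, 2.02], [0.04, 2.7], [-1, 4.14], [0.28, 2.66], [-3.11, 3.11]. Speed limits (rad/s): [2.57, 2.57, 3.14, 3.14, 3.14, 3.14].

INTERFACE

Orientations are given as [roll, pitch, yaw] about the fixed x, y, z axes, in that order (R = Rz(yaw) Ry(pitch) Rx(roll)).
In Python, from plant import bot, viewer gives the robot as it stands. The module is installed in compiled form; this text tells all that it offers.
- The arm moves only by the shell command python3 -m handwheel 'ROWS'. ROWS is text: rows parted by semicolons, each of 7 numbers parted by spaces: the shift along the tool's x, y, z scaled (see below), then the turn, a rotation vector about the tool's x, y, z scaled (see below), then the opening, from -1 (shut) to 1 (fully open), so that 0 is half open. In form: tx ty tz rx ry rz gripper; .... A call has 1 to 8 rows; each row is the pose to reach, as a shift and turn from the pose commanded when the call began, along the tool's axes at that moment, turning the shorter way round; what a row does not reach only later rows make up. The controller multiplies each number of a shift by 10 cm and each number of a turn by pi rad. A row lasts 1/12 s, in which the tool goes at most 41.7 mm and 7.16 degrees, less where a joint would pass 70% of its speed; a pose out of reach is approached as far as the arm can. A call with a number of a shift or a turn outside -1 to 1 is refused whole. A call with a gripper value outside its range is refused whole. The fingers move at their own pace and stop on an object; the grip force is fixed at half the most. Time passes only in rows, so rows that repeat a pose let the fingers close. It gives the time, the measured TCP pose, the force, the opening and the grip force at its end, in the units of the state.
- bot.get_obs(): the state, without advancing time (a new reading comes with each control period).
- viewer.capture(name): name is "scene" or "top" or "wrist"; returns a dict with "frame" (420x560x3 uint8, red, green, blue), "fov_y" (degrees; the focal length in pixels is half the picture's height over the tangent of half this angle, whatever the lens; pixels are square), "cx", "cy" (the principal point, pixels), "T" (4x4, takes a point from camera to world coordinates). Camera axes: x right, y down, z forward; pixel columns grow to the right and rows downward; lengths in mm; the calibration is good to about 2 mm. A picture is of the moment at which its call begins. There is no depth.
- bot.close_job(): hands the job in; it is judged then, once.
Trained networks look in a picture, given as the dict that the camera call returned (one of the last four; its "shot" number tells which), for a name from the list of things; names that differ only in an ending like _2 or _b are one class to them, and where a whole thing is asked for, a point or a joint stands for the part that bears it (a point fixed in the world has none). Each returns a list of dicts, best first, with "score" (0 to 1); they miss things now and then, are a little off and sometimes report something else, mostly with a low value. They report only what shows in the picture. A call takes as long as a camera call.
- viewer.recognise(target, picture): "centre" ([column, row] in pixels, amid what is visible of it).
- viewer.cut_out(target, picture): "pixels" (420x560 bool, what is visible of it) and "centre" ([column, row] in pixels, amid what is visible of it).
The state is a dict: "time": time; "joint_positions": joint angles; "dq": joint speeds; "tau": joint torques, N m; "tool_pos": TCP position; "tcp_rot": TCP orientation; "contact_force": force on the tool from outside, world axes, zero at the start; "moment": the same for the moment, N m; "grip_width": finger opening in mm; "finger_force": force on a finger pad.
Only numpy, scipy, OpenCV 4.12 (cv2) and the standard library are available. Lean on these libraries where they do the work, as an engineer would, in place of code of your own. Each camera call takes 0.05 s, during which the arm holds its last target. There are 200 camera calls.

TASK

Slide the awl case's lid shut against its rubber seal, hook the latch's wire bail over the brass keeper so that its bar drops into the slot and is pulled back under the lip, then press the red lever past centre, down to its stop, so that the latch draws the lid tight and stays shut. Work by feel: never lean on the keeper or the lever with more than about 2 kg, and leave the other things on the bench where they are.

Things in the scene. Friction and masses are not known exactly. Their poses are not given: they have to be found in the camera images.
- case: plywood case 260 x 150 x 50 mm (its x, y, z), fixed to the bench, open on top where the lid is drawn back. Origin: centre of its underside. Its x runs along the case from the latch end (-x) to the end over which the lid slides out (+x); z is up. The first 98 mm of the top at -x is a fixed deck, top face at z = 50 mm, carrying the latch.
- lid (a joint): sliding lid (wood, 158 mm long, top face flush with the deck at case z = 50 mm): 0 where its edge just meets the relaxed rubber seal, positive (m) when drawn open towards case +x. About 2.5 N of friction; stays where left. Below 0 it squeezes the seal (about 3.5 N per mm).
- lid_handle (a point): centre of the wooden block on the lid by which it is pushed: 14 mm along case x, 60 mm along case y, 25 mm high, standing on the lid (this point 12.5 mm above the lid's top).
- keeper_plate (a point): point on the lid, 60 mm from the lid handle's centre towards the latch, 20 mm above the lid's top: the seat of the bail's bar if the keeper is in mid-adjustment. The brass keeper (20 mm wide along case y) is screwed to a slotted plate and may stand up to 5.5 mm off to either side along case x; this is not measured: feel or see it. All keeper offsets below are from its own seat, along case x.
- keeper_slot (a point): point on the lid 5.75 mm to case +x of keeper_plate, 8.5 mm higher: mid-mouth of the keeper's slot, again only in mid-adjustment. Lip -11 to +2 mm, underside 4 mm and top 8.5 mm above the seat; under it a post stops the bar at 0. Open slot +2 to +9.5 mm, floor 2.5 mm below the seat. Then a flat landing shelf +9.5 to +26 mm, level with the lip's top: a bar slid over it to -x drops into the slot.
- bail_bar (a point): centre of the bail's crossbar (steel, 5 mm thick, along case y), 67.5 mm from the bail's hinge on the lever, with a red ball (10 mm diameter) on each end; 48 mm over the balls, which can be pinched along case y, the bail free to pivot between the fingers. The legs straddle lever and keeper. Hinge friction holds it where left and carries it along with the lever. Its x: hinge to bar.
- latch_pivot (a point): axis of the lever's hinge (along case y), on the case, 20 mm above the deck, 60 mm on the -x side of the keeper plate point when the lid is at 0.
- lever (a joint): latch lever, rad: 0 when level, pointing to case -x, which is dead centre; grows as its free end rises, 1.57 upright, 2.7 at most, leaning to the keeper; -0.14 at its stop, past centre, where it stays. Stays where left (friction 0.025 N m). The bail hinges on it 16 mm from the pivot. With the bail hooked, closing it takes up to about 10 N at the grip.
- lever_grip (a point): centre of the upper face of the red grip at the lever's free end (24 mm wide along case y, 22 mm long), 50 mm from the pivot along the lever; when closed it faces up.
- cork: upright bottle cork, 22 mm across, 42 mm tall, beside the case. Leave alone. Origin under its centre.
- wax_tin: flat aluminium tin, 62 mm across, 26 mm tall, beside the case. Leave alone. Origin under its centre.
- burnisher: dark wooden edge burnisher standing beside the case, 32 mm across, 58 mm tall. Leave alone. Origin under its centre.
- awl: awl lying beside the case, 135 mm long. Leave alone. Origin at its underside near the ferrule.
- maul: white maul standing on its head, 182 mm tall, 68 mm across. Leave alone. Origin under its centre.
- edge_paint: small jar, 44 mm across, 75 mm tall. Leave alone. Origin under its centre.
- glue: can, 60 mm across, 85 mm tall. Leave alone. Origin under its centre.
- hole_punch: hole punch lying on the bench, 125 mm long. Leave alone. Origin under its middle.

How it is judged (in metres and radians):
On the way, in this order (a step that is already met when the one before it is completed fails the run):
1. the lid is slid shut, within 4 mm of its seal (value of joint lid below 0.004 m), for 0.2 s.
2. the bail's bar lies in the keeper, pulled back under the lip (z of bail_bar in the frame of keeper_plate between -0.006 and 0.003 m and contact force between bail_c0 and keeper_c1 above 0.5 N and value of joint lever above 0.1 rad), for 0.1 s.
At the end, for the whole second after the job is handed in: The lever is down past centre by more than 0.08 rad and at rest, the bail's bar sits under the keeper's lip and pulls on its post with over 3 N, and the lid is drawn more than 1 mm into its seal (value of joint lever below -0.08 rad and value of joint lid below -0.001 m and z of bail_bar in the frame of keeper_plate below 0.003 m and contact force between bail_c0 and keeper_c1 above 3 N and velocity of joint lever below 0.05 rad/s); the robot touches nothing.
It fails at once if the robot presses on the lever with more than 25 N (contact force between any of the fingers, the arm and lever_c0 above 25 N or contact force between any of the fingers, the arm and lever_c1 above 25 N).
It fails at once if the bail's bar is pressed on the keeper's lip or shelf with more than 25 N (contact force between bail_c0 and keeper_c2 above 25 N or contact force between bail_c0 and keeper_c3 above 25 N).
It fails at once if another thing on the bench is moved by more than 20 mm (distance of any of cork, wax_tin, burnisher, awl, maul, edge_paint, glue, hole_punch from where it was at the start of the episode above 0.02 m).
It also fails if it takes over 72 s, if anything falls off the work surface, if the arm or the gripper's body presses on something with over 40 N, if the wrist force passes 120 N, or if a joint passes its speed limit or range.

## Working session

There is one attempt and no reset: what is moved stays moved. The work goes in short steps, Python scripts to look and compute and a shell command to move; the robot and the scene stay as the last step left them, time stands still between calls to the robot, and variables do not carry over. Pictures are saved under pics/ and viewed, at most 13 in all, crops included, and the job is handed in when it is done.

```bash
mkdir -p pics
cat > h.py <<'E'
import numpy as np, cv2
from plant import bot, viewer
def ray(p,uv):
    f=p["frame"].shape[0]/2/np.tan(np.radians(p["fov_y"]/2))
    d=np.array([(uv[0]-p["cx"])/f,(uv[1]-p["cy"])/f,1.]); T=np.array(p["T"])
    return T[:3,3],T[:3,:3]@d
def atz(p,uv,z):
    o,d=ray(p,uv); return o+d*(z-o[2])/d[2]
def proj(p,X):
    T=np.array(p["T"]);f=p["frame"].shape[0]/2/np.tan(np.radians(p["fov_y"]/2))
    c=T[:3,:3].T@(np.array(X)-T[:3,3]); return [p["cx"]+f*c[0]/c[2],p["cy"]+f*c[1]/c[2]]
def tri(rs):
    A=0;b=0
    for o,d in rs:
        d=d/np.linalg.norm(d);P=np.eye(3)-np.outer(d,d);A=A+P;b=b+P@o
    return np.linalg.solve(A,b)
def save(p,n,box=None,s=1):
    im=p["frame"][:,:,::-1]
    if box: im=im[box[1]:box[3],box[0]:box[2]]
    cv2.imwrite("pics/"+n,cv2.resize(im,None,fx=s,fy=s,interpolation=cv2.INTER_CUBIC))
E
python3 - <<'E'
from h import *
S=viewer.capture("scene");T=viewer.capture("top")
ims=np.vstack([S["frame"],T["frame"]])
save(S,"s0.png",None,1.4);save(T,"t0.png",None,1.4)
for n in ["case","lid","lid_handle","keeper_plate","bail_bar","lever","lever_grip","latch_pivot","cork","wax_tin","burnisher","awl","maul","edge_paint","glue","hole_punch"]:
    r=[]
    for p in(S,T):
        q=viewer.recognise(n,p); r.append([(np.round(x["centre"]).tolist(),round(x["score"],2)) for x in q[:2]])
    print(n,r, [np.round(atz(T,x[0],50)).tolist() for x in r[1][:1]])
print(np.round(S["T"],2),np.round(T["T"],2),S["fov_y"],T["fov_y"]);print(bot.get_obs())
E
```

```text
case [[([245.0, 213.0], 0.92)], [([315.0, 209.0], 0.62)]] [[550.0, -73.0, 50.0]]
lid [[([272.0, 218.0], 0.87)], [([289.0, 202.0], 0.69), ([442.0, 192.0], 0.63)]] [[569.0, -3.0, 50.0]]
lid_handle [[([274.0, 221.0], 0.84), ([440.0, 210.0], 0.3)], [([289.0, 203.0], 0.82), ([333.0, 200.0], 0.71)]] [[566.0, -4.0, 50.0]]
keeper_plate [[([273.0, 218.0], 0.57)], [([288.0, 203.0], 0.83)]] [[566.0, -1.0, 50.0]]
bail_bar [[], [([290.0, 203.0], 0.4)]] [[566.0, -6.0, 50.0]]
lever [[([440.0, 211.0], 0.73), ([246.0, 212.0], 0.71)], [([346.0, 210.0], 0.68), ([316.0, 209.0], 0.57)]] [[548.0, -157.0, 50.0]]
lever_grip [[([213.0, 182.0], 0.73)], [([346.0, 210.0], 0.75)]] [[548.0, -157.0, 50.0]]
latch_pivot [[([247.0, 212.0], 0.78), ([228.0, 177.0], 0.19)], [([316.0, 210.0], 0.56)]] [[547.0, -76.0, 50.0]]
cork [[([234.0, 174.0], 0.6), ([439.0, 209.0], 0.58)], [([441.0, 265.0], 0.59), ([336.0, 262.0], 0.58)]] [[403.0, -406.0, 50.0]]
wax_tin [[([221.0, 258.0], 0.92), ([142.0, 153.0], 0.19)], [([322.0, 166.0], 0.84), ([290.0, 202.0], 0.61)]] [[669.0, -93.0, 50.0]]
burnisher [[([183.0, 232.0], 0.79)], []] [
[... 906 characters left out ...]
2167407303085
{'time': 1.7, 'joint_positions': array([-1.40304013e+00,  3.42017768e-01,  1.52407895e+00, -8.79508096e-07,
        1.27540225e+00, -1.46000312e-01]), 'dq': array([ 0.00030764,  0.00035583, -0.00061344, -0.00125691,  0.0014418 ,
       -0.00073826]), 'tau': array([-3.20380404e-04, -4.31119609e+01, -2.44474554e+01,  7.17870891e-02,
        4.82889474e-02, -7.45525455e-06]), 'tool_pos': array([ 162.05831518, -499.39125648,  226.73863858]), 'tcp_rot': array([3.14150008e+00, 1.44625824e-05, 3.13756764e-01]), 'contact_force': array([-0.52246375, -0.20081923,  0.31358477]), 'moment': array([ 0.00875216, -0.02122671, -0.03481344]), 'finger_force': 0.0, 'grip_width': 91.88200015062988}
```

Run:
```python
import cv2,numpy as np
s=cv2.imread("pics/s0.png");t=cv2.imread("pics/t0.png")
a=cv2.resize(s[int(130*1.4):int(290*1.4),int(150*1.4):int(330*1.4)],(600,533))[:, :]
cv2.imwrite("pics/sc.png",a)
b=cv2.resize(t[int(140*1.4):int(270*1.4),int(240*1.4):int(400*1.4)],(740,600))
cv2.imwrite("pics/tc.png",b)
```

```text
(no output)
```

View pics/sc.png

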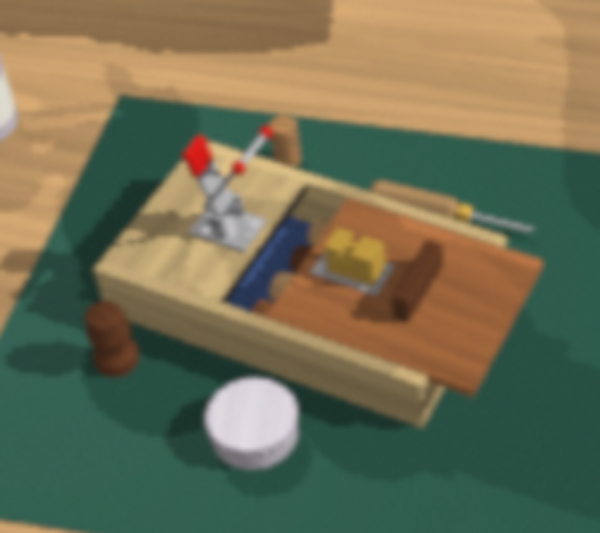

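View pics/tc.png

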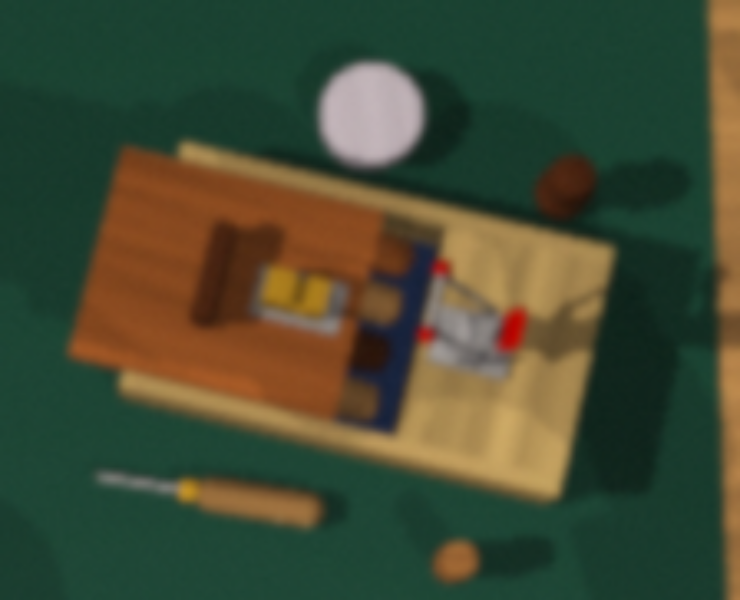

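```bash
cat >> h.py <<'E'
def red(p):
    hsv=cv2.cvtColor(np.ascontiguousarray(p["frame"]),cv2.COLOR_RGB2HSV)
    m=(((hsv[...,0]<6)|(hsv[...,0]>174))&(hsv[...,1]>170)&(hsv[...,2]>90)).astype(np.uint8)
    n,_,st,c=cv2.connectedComponentsWithStats(m)
    return [(np.round(c[i],1).tolist(),st[i].tolist()) for i in range(1,n) if st[i][4]>=4]
E
python3 - <<'E'
from h import *
S=viewer.capture("scene");T=viewer.capture("top")
for p in(S,T): print(red(p))
pt=lambda u,v:[240+u/4.625,140+v/4.615]
ps=lambda u,v:[150+u/3.333,130+v/3.333]
for n,c,z in[("deckBR",(560,500),50),("deckTR",(615,245),50),("LL",(120,390),50),("TL",(183,142),50),("handle top",(213,275),75),("lid edge top",(383,212),50),("lid edge bot",(338,417),50),("keeper",(297,290),78),("deck edge bot",(395,432),50),("deck edge top",(443,230),50)]:
    print(n,np.round(atz(T,pt(*c),z),1))
for n,c,z in[("deckL",(95,268),50),("deckB",(212,140),50),("handle mid",(425,262),75),("lid far R",(545,262),50),("lid near",(475,390),50),("keeper",(355,240),78)]:
    print("S",n,np.round(atz(S,ps(*c),z),1))
E
```

```text
[([229.6, 168.8], [229, 168, 2, 3, 5]), ([208.6, 176.0], [205, 171, 8, 12, 59]), ([220.7, 180.0], [220, 179, 3, 3, 7]), ([454.3, 214.4], [448, 210, 13, 10, 99]), ([61.9, 324.2], [53, 316, 17, 14, 121]), ([274.3, 343.3], [268, 334, 14, 21, 216]), ([349.8, 356.3], [343, 347, 15, 20, 227])]
[([212.3, 79.1], [208, 74, 10, 12, 85]), ([262.1, 79.5], [258, 75, 10, 11, 82]), ([417.3, 95.0], [415, 93, 6, 4, 12]), ([335.0, 197.5], [334, 197, 3, 2, 6]), ([350.3, 211.0], [348, 207, 6, 9, 35]), ([331.2, 212.0], [330, 211, 4, 3, 10]), ([124.6, 245.5], [120, 242, 11, 8, 71])]
deckBR [ 445.2 -195.2   50. ]
deckTR [ 594.9 -230.3   50. ]
LL [507.2  57.9  50. ]
TL [654.9  22.4  50. ]
handle top [570.6   4.9  75. ]
lid edge top [613.7 -94.8  50. ]
lid edge bot [492.4 -68.   50. ]
keeper [561.7 -43.   78. ]
deck edge bot [ 483.9 -100.8   50. ]
deck edge top [ 603.1 -129.8   50. ]
S deckL [ 596.2 -225.4   50. ]
S deckB [ 452.2 -180.3   50. ]
S handle mid [570.3  13.4  75. ]
S lid far R [533.5  94.7  50. ]
S lid near [655.7  63.6  50. ]
S keeper [561.2 -38.9  78. ]
```

```bash
python3 -m handwheel '.94 -.64 0 0 0 0 -1;.94 -.64 0 0 0 0 -1;.94 -.64 0 0 0 0 -1' | tail -3
for i in 1 ; do python3 -m handwheel '.94 -.64 0 0 0 0 -1;.94 -.64 0 0 0 0 -1;.94 -.64 0 0 0 0 -1'; python3 -m handwheel '.94 -.64 0 0 0 0 -1;.94 -.64 0 0 0 0 -1;.94 -.64 0 0 0 0 -1';python3 -m handwheel '.94 -.64 0 0 0 0 -1;.94 -.64 0 0 0 0 -1;.94 -.64 0 0 0 0 -1';python3 -m handwheel '.94 -.64 0 0 0 0 -1;.94 -.64 0 0 0 0 -1;.94 -.64 0 0 0 0 -1'; done >/dev/null
python3 -m handwheel '.94 -.64 0 0 0 -.3245 -1;.94 -.64 0 0 0 -.3245 -1;.94 -.64 0 0 0 -.3245 -1;.94 -.64 0 0 0 -.3245 -1;.94 -.64 0 0 0 -.3245 -1;.94 -.64 0 0 0 -.3245 -1;.94 -.64 0 0 0 -.3245 -1;.94 -.64 0 0 0 -.3245 -1'
python3 - <<'E'
from h import *
W=viewer.capture("wrist");save(W,"w1.png",None,1.2);print(np.round(W["T"],2),red(W),bot.get_obs()["tool_pos"],bot.get_obs()["tcp_rot"])
S=viewer.capture("scene");T=viewer.capture("top")
a=tri([ray(S,[229.6,168.8]),ray(T,[331.2,212])]);b=tri([ray(S,[220.7,180]),ray(T,[335,197.5])])
g=tri([ray(S,[208.6,176]),ray(T,[350.3,211])]);print(a,b,g)
print(viewer.recognise("latch_pivot",W),viewer.recognise("keeper_plate",W))
E
```

```text
contact_force: [0.7, -0.1, 0.4]
grip_width: 76.4
finger_force: 0.0
time: 3.72
tool_pos: [580.0, 40.2, 226.5]
tcp_rot: [-3.141, 0.0, 1.32]
contact_force: [-0.1, 0.4, 0.3]
grip_width: 0.5
finger_force: 0.0
[[ 9.7000e-01 -2.4000e-01 -7.0000e-02  6.0042e+02]
 [-2.5000e-01 -9.3000e-01 -2.8000e-01  1.1590e+02]
 [-0.0000e+00  2.9000e-01 -9.6000e-01  3.8409e+02]
 [ 0.0000e+00  0.0000e+00  0.0000e+00  1.0000e+00]] [] [579.96824946  40.06326444 226.5681875 ] [-3.14133998e+00  2.00007409e-04  1.32773595e+00]
[ 527.16640933 -107.05647505  142.58482147] [ 564.64260423 -117.57026593  140.77390328] [ 534.31364251 -158.81683307  117.4353063 ]
[{'centre': [284.2, 207.6], 'score': 0.86}] [{'centre': [286.8, 201.3], 'score': 0.65}]
```

View pics/w1.png

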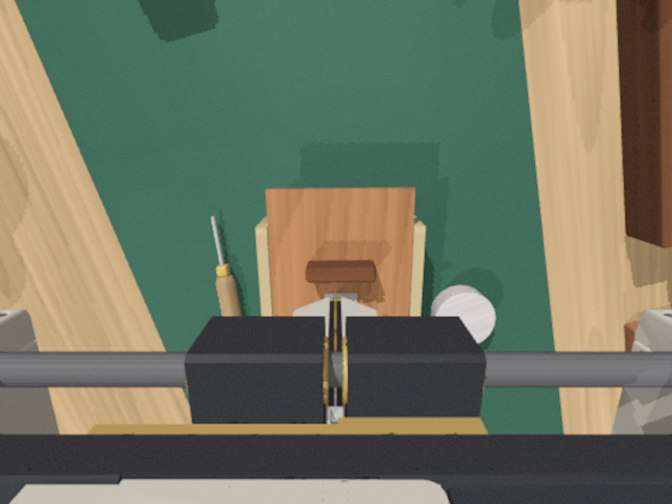

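```bash
python3 -m handwheel '0 0 .83 0 0 0 -1;0 0 .83 0 0 0 -1;0 0 .83 0 0 0 -1' >/dev/null
python3 -m handwheel '0 0 .5 0 0 0 -1;0 0 .8 0 0 0 -1;0 0 .83 0 0 0 -1;0 0 .83 0 0 0 -1'
python3 -m handwheel '-.1 0 0 0 0 0 -1;-.18 0 0 0 0 0 -1;-.24 0 0 0 0 0 -1;-.3 0 0 0 0 0 -1;-.35 0 0 0 0 0 -1;-.4 0 0 0 0 0 -1;-.44 0 0 0 0 0 -1;-.44 0 0 0 0 0 -1'
python3 - <<'E'
from h import *
W=viewer.capture("wrist");T=viewer.capture("top");save(T,"t2.png",(240,140,400,270),4.6)
E
```

```text
time: 4.55
tool_pos: [579.4, 40.0, 60.5]
tcp_rot: [-3.138, 0.001, 1.313]
contact_force: [0.3, -0.6, 0.1]
grip_width: 0.7
finger_force: 0.0
time: 5.22
tool_pos: [568.3, -3.6, 60.7]
tcp_rot: [-3.141, 0.001, 1.313]
contact_force: [-0.0, -0.1, -0.6]
grip_width: 0.7
finger_force: 0.0
```

View pics/t2.png

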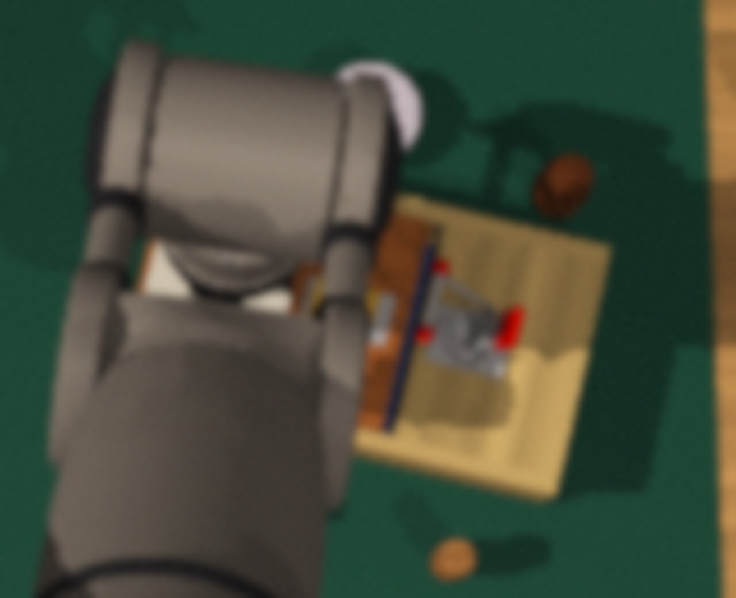

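```bash
for i in 1; do python3 -m handwheel '-.02 0 0 0 0 0 -1;-.03 0 0 0 0 0 -1'; python3 -m handwheel '-.01 0 0 0 0 0 -1;-.02 0 0 0 0 0 -1';python3 -m handwheel '-.01 0 0 0 0 0 -1;-.02 0 0 0 0 0 -1'; python3 -m handwheel '-.01 0 0 0 0 0 -1;-.02 0 0 0 0 0 -1'; done | egrep 'pos|contact'
```

```text
tool_pos: [567.6, -5.2, 60.3]
contact_force: [-0.1, 2.3, -0.8]
tool_pos: [567.1, -7.1, 60.3]
contact_force: [-0.0, 3.3, -0.6]
tool_pos: [566.7, -9.2, 60.4]
contact_force: [-0.6, 2.6, -1.4]
tool_pos: [566.3, -10.7, 60.4]
contact_force: [1.0, 6.9, -4.5]
```

```bash
(python3 -m handwheel '0 0 0 0 0 0 -1;0 0 0 0 0 0 -1;0 0 0 0 0 0 -1;.1 0 0 0 0 0 -1;.1 0 -.3 0 0 0 -1;.1 0 -.7 0 0 0 -1;.1 0 -1 0 0 0 -1;.1 0 -1 0 0 0 -1'; python3 -m handwheel '0 0 -.2 0 0 0 1;-.3 0.02 -.2 0 0 0 1;-.6 .04 -.2 0 0 -.0065 1;-.95 .04 -.2 0 0 -.0065 1;-1 .04 -.2 0 0 -.0065 1'; python3 -m handwheel '-.136 0 0 0 0 0 1;-.136 0 0 0 0 0 1;-.136 0 0 0 0 0 1') | egrep 'time|pos|contact|rot'
python3 - <<'E'
from h import *
W=viewer.capture("wrist");save(W,"w3.png",(130,80,430,305),2.6);print(W["fov_y"],red(W))
import pickle;T=viewer.capture("top");S=viewer.capture("scene");pickle.dump([W,T,S],open("p.pkl","wb"));print(red(S)[:4],red(T)[2:7])
C=np.array([550.5,-86.3,0]);f=np.radians(76.4);ux=np.array([np.cos(f),np.sin(f),0]);uy=np.array([-ux[1],ux[0],0])
for n,s,z in[("keep0 seat",1.2,70),("lip top -11",-9.8,78.5),("+26",27.2,78.5),("handle",61.2,75)]: print(n,np.round(proj(W,C+ux*s+[0,0,z]-uy*1)))
E
```

```text
time: 6.65
tool_pos: [573.0, -2.1, 167.9]
tcp_rot: [3.128, -0.001, 1.314]
contact_force: [1.5, -0.7, 1.2]
time: 7.07
tool_pos: [546.8, -103.8, 180.8]
tcp_rot: [3.141, 0.003, 1.331]
contact_force: [-0.2, -1.1, 0.4]
time: 7.32
tool_pos: [544.5, -112.6, 180.7]
tcp_rot: [3.141, 0.0, 1.333]
contact_force: [0.3, 0.5, -0.3]
65.88311586819054 [([253.3, 240.6], [247, 234, 13, 14, 149]), ([312.4, 240.7], [307, 234, 13, 14, 147]), ([282.2, 283.6], [267, 274, 31, 19, 544])]
[([229.3, 168.7], [228, 168, 3, 3, 6]), ([208.7, 176.1], [205, 171, 8, 12, 57]), ([220.7, 180.0], [220, 179, 3, 3, 7]), ([454.4, 214.4], [448, 210, 13, 10, 98])] [([417.1, 95.0], [415, 93, 5, 4, 11]), ([124.7, 245.5], [120, 242, 11, 8, 71])]
keep0 seat [279. 177.]
lip top -11 [279. 192.]
+26 [279. 146.]
handle [279. 101.]
```

View pics/w3.png

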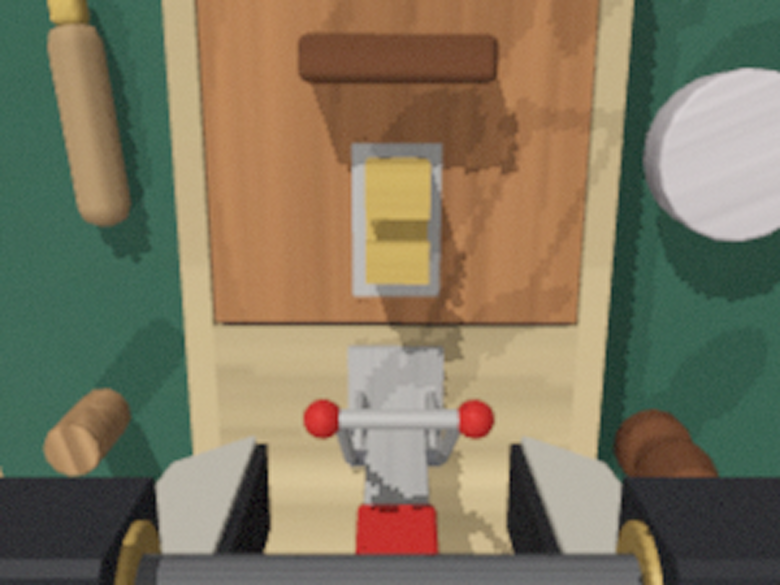

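```bash
cat >> h.py <<'E'
C=np.array([550.5,-86.3,0]);ph=np.radians(76.4);ux=np.array([np.cos(ph),np.sin(ph),0]);uy=np.array([-ux[1],ux[0],0])
def loc(X): X=np.array(X)-C; return np.round([X@ux,X@uy,X[2]],1)
E
python3 - <<'E'
from h import *
import pickle;W,T,S=pickle.load(open("p.pkl","rb"))
r=lambda u,v:[130+u/2.6,80+v/2.6]
for n,c,z in[("handle c",(398,57),75),("handle far",(398,35),75),("shelf end",(398,157),78.5),("shelf near",(398,219),78.5),("slot/lip",(398,241),78.5),("lip end",(398,284),78.5),("deck edge",(398,323),50),("deck edgeL",(217,323),50),("deck edgeR",(577,323),50),("caseL",(163,0),50),("caseR",(633,0),50),("latch plate near",(396,347),52),("grip",((282.2-130)*2.6,(283.6-80)*2.6),117.4)]: print(n,loc(atz(W,r(*c),z)))
for b in([253.3,240.6],[312.4,240.7]):
    for z in(139,142,145): print(loc(atz(W,b,z)))
p=W
print(loc(tri([ray(W,[253.3,240.6]),ray(S,[229.3,168.7])])),loc(tri([ray(W,[312.4,240.7]),ray(S,[220.7,180])])),loc(tri([ray(W,[253.3,240.6]),ray(T,[331.2,212])])),loc(tri([ray(W,[312.4,240.7]),ray(T,[335,197.5])])))
o=bot.get_obs();print(loc(o["tool_pos"]),o["tcp_rot"])
E
```

```text
handle c [60.2 -4.4 75. ]
handle far [66.3 -4.4 75. ]
shelf end [31.5 -4.4 78.5]
shelf near [12.8 -4.5 78.5]
slot/lip [ 5.9 -4.5 78.5]
lip end [-7.7 -4.5 78.5]
deck edge [-28.4  -4.9  50. ]
deck edgeL [-28.3  59.3  50. ]
deck edgeR [-28.5 -68.4  50. ]
caseL [78.3 70.1 50. ]
caseR [ 78.1 -79.4  50. ]
latch plate near [-36.7  -4.2  52. ]
grip [-72.5  -3.5 117.4]
[-28.6  15.8 139. ]
[-27.4  15.5 142. ]
[-26.2  15.3 145. ]
[-28.7 -23.2 139. ]
[-27.5 -22.9 142. ]
[-26.3 -22.5 145. ]
[-25.4  15.4 145.4] [-26.8 -22.7 142.6] [-26.6  16.6 141.8] [-27.  -21.8 142.1]
[-26.   -0.2 180.7] [ 3.14152246e+00 -8.63141951e-05  1.33537161e+00]
```

```bash
(python3 -m handwheel '-.013 .036 .3 0 0 0 1;-.013 .036 .5 0 0 0 1;-.013 .036 .577 0 0 0 1;-.013 .036 .577 0 0 0 1;-.013 .036 .577 0 0 0 1'; python3 -m handwheel '0 0 0 0 0 0 -.2;0 0 0 0 0 0 -.2;0 0 0 0 0 0 -.2;0 0 0 0 0 0 -.2;0 0 0 0 0 0 -.2;0 0 0 0 0 0 -.2')
python3 - <<'E'
from h import *
W=viewer.capture("wrist");print(red(W),[np.round(proj(W,C+ux*-27.3-uy*3.8+k*uy*19+[0,0,142])) for k in(-1,1)])
o=bot.get_obs();print(loc(o["tool_pos"]))
E
```

```text
time: 7.88
tool_pos: [547.9, -114.2, 123.4]
tcp_rot: [3.142, 0.0, 1.335]
contact_force: [-0.0, -0.0, -0.1]
grip_width: 90.5
finger_force: 0.0
time: 8.38
tool_pos: [547.6, -114.8, 123.3]
tcp_rot: [3.141, 0.0, 1.334]
contact_force: [-0.5, -0.5, -1.0]
grip_width: 56.3
finger_force: 0.0
[([236.6, 282.6], [227, 273, 19, 20, 290]), ([316.9, 282.9], [309, 274, 18, 19, 288]), ([277.1, 336.6], [257, 323, 41, 28, 1112])] [array([317., 282.]), array([237., 283.])]
[-28.3  -3.8 123.2]
```

```bash
python3 -m handwheel '.008 0 0 0 0 0 -.2;.008 0 0 0 0 0 -.2;.008 0 0 0 0 0 -.2;.008 0 0 0 0 0 -.2;.008 0 0 0 0 0 -.2;.008 0 0 0 0 0 -.2'
```

```text
time: 8.93
tool_pos: [547.4, -113.7, 122.8]
tcp_rot: [-3.141, -0.0, 1.334]
contact_force: [-3.2, 1.2, -0.9]
grip_width: 45.2
finger_force: 30.0
```

```bash
python3 -m handwheel '.06 0 .06 0 0 0 -.2;.12 0 .12 0 0 0 -.2;.18 0 .18 0 0 0 -.2;.24 0 .25 0 0 0 -.2;.3 0 .32 0 0 0 -.2;.36 0 .4 0 0 0 -.2;.44 0 .47 0 0 0 -.2;.44 0 .47 0 0 0 -.2'
python3 - <<'E'
from h import *
W=viewer.capture("wrist");save(W,"w4.png",(130,150,430,375),2.6);print(red(W))
o=bot.get_obs();print(loc(o["tool_pos"]),o["contact_force"])
S=viewer.capture("scene");print(red(S)[:4])
E
```

```text
time: 9.6
tool_pos: [558.0, -69.7, 74.2]
tcp_rot: [-3.14, -0.001, 1.335]
contact_force: [-2.7, 1.9, 1.6]
grip_width: 45.2
finger_force: 30.0
[([238.8, 285.1], [231, 277, 16, 16, 208]), ([318.2, 285.5], [310, 278, 18, 15, 235])]
[17.7 -3.5 75.1] [-2.17402784  3.47945029  1.44084249]
[([454.3, 214.4], [448, 210, 13, 10, 99]), ([61.9, 324.2], [53, 316, 17, 14, 121]), ([274.3, 343.4], [268, 334, 14, 21, 222]), ([349.7, 356.2], [343, 347, 15, 21, 232])]
```

View pics/w4.png

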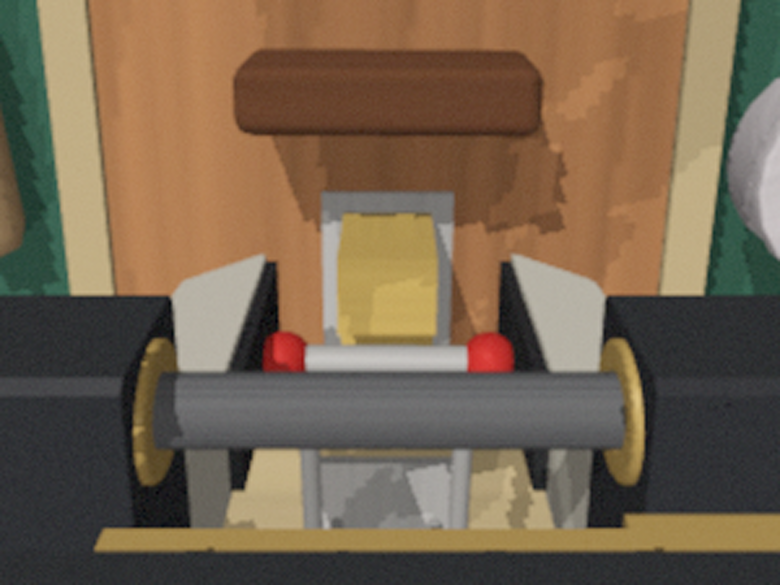

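```bash
(python3 -m handwheel '.015 0 .04 0 0 0 -.2;.015 0 .08 0 0 0 -.2;.015 0 .1 0 0 0 -.2;.015 0 .1 0 0 0 -.2'; python3 -m handwheel '0 0 .01 0 0 0 -.2;0 0 .015 0 0 0 -.2'; python3 -m handwheel '0 0 .01 0 0 0 -.2;0 0 .01 0 0 0 -.2')|egrep 'pos|contact'
```

```text
tool_pos: [558.3, -69.2, 65.8]
contact_force: [-4.0, 4.6, 1.5]
tool_pos: [558.4, -69.4, 64.7]
contact_force: [-2.5, 3.9, 0.9]
tool_pos: [558.4, -69.3, 63.6]
contact_force: [-3.2, 4.0, 2.7]
```

```bash
(python3 -m handwheel '0 0 .01 0 0 0 -.2;0 0 .01 0 0 0 -.2'; python3 -m handwheel '0 0 .008 0 0 0 -.2;0 0 .008 0 0 0 -.2')|egrep 'pos|contact'; python3 -m handwheel '0 0 .006 0 0 0 -.2;0 0 .006 0 0 0 -.2'|egrep 'pos|contact'
```

```text
tool_pos: [558.4, -69.5, 62.6]
contact_force: [-3.4, 4.2, 1.4]
tool_pos: [558.4, -69.6, 61.8]
contact_force: [-2.6, 4.0, 0.1]
tool_pos: [558.4, -69.6, 61.3]
contact_force: [-3.8, 3.9, 2.8]
```

```bash
python3 -m handwheel '0 0 .008 0 0 0 -.2;0 0 .008 0 0 0 -.2'|egrep 'pos|contact'; python3 -m handwheel '0 0 .008 0 0 0 -.2;0 0 .008 0 0 0 -.2'|egrep 'pos|contact'
```

```text
tool_pos: [558.4, -69.6, 60.9]
contact_force: [-4.2, 4.1, 5.8]
tool_pos: [558.5, -69.8, 60.2]
contact_force: [-4.4, 4.0, 5.0]
```

```bash
python3 -m handwheel '0 0 -.01 0 0 0 .3;0 0 -.01 0 0 0 .3;0 0 -.01 0 0 0 .3;0 0 -.04 0 0 0 .3;0 0 -.08 0 0 0 .3;0 0 -.08 0 0 0 .3'
python3 - <<'E'
from h import *
W=viewer.capture("wrist");save(W,"w5.png",(130,150,430,375),2.6);print(red(W))
o=bot.get_obs();print(loc(o["tool_pos"]),o["contact_force"])
E
```

```text
time: 11.7
tool_pos: [559.2, -70.1, 68.5]
tcp_rot: [3.139, 0.0, 1.334]
contact_force: [0.5, -0.5, -0.7]
grip_width: 59.5
finger_force: 0.0
[([237.0, 279.0], [228, 270, 18, 20, 277]), ([314.5, 279.1], [306, 270, 18, 20, 282])]
[17.9 -4.4 68.2] [-0.05534926  0.26459228 -0.62787377]
```

View pics/w5.png

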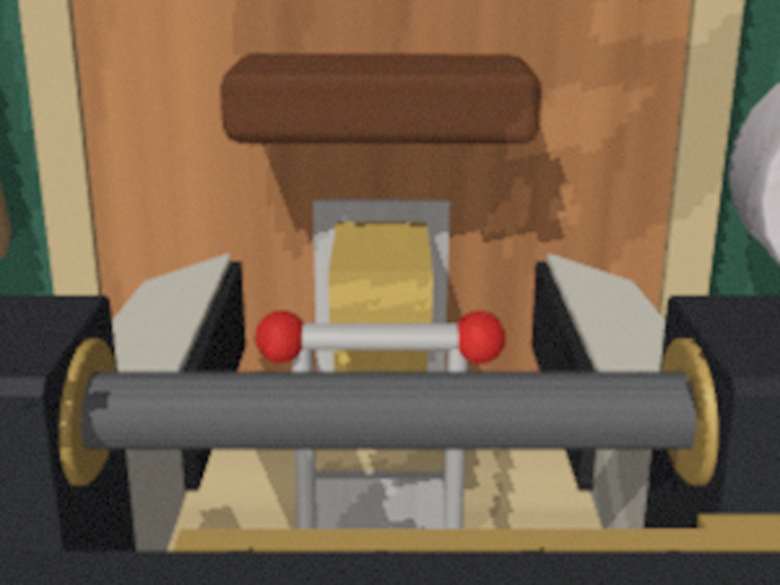

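```bash
python3 - <<'E'
from h import *
W=viewer.capture("wrist");r=red(W)
a,b=[ray(W,x[0]) for x in r[:2]]
for z in (81,84): print(loc(atz(W,r[0][0],z)),loc(atz(W,r[1][0],z)))
q=lambda u,v:[130+u/2.6,150+v/2.6]
print(loc(atz(W,q(382,270),78.5)),loc(atz(W,q(380,118),75)),"shelf far top edge?",loc(atz(W,q(382,222),78.5)))
E
python3 -m handwheel '0 0 0 0 0 0 -.2;0 0 0 0 0 0 -.2;0 0 0 0 0 0 -.2;0 0 0 0 0 0 -.2'
```

```text
[17.4 15.5 81. ] [ 17.3 -23.2  81. ]
[19.  15.1 84. ] [ 18.9 -22.8  84. ]
[30.1 -4.2 78.5] [58.9 -3.9 75. ] shelf far top edge? [39.8 -4.3 78.5]
time: 12.13
tool_pos: [557.9, -69.5, 67.2]
tcp_rot: [-3.14, 0.0, 1.334]
contact_force: [-1.7, 0.9, 0.3]
grip_width: 45.2
finger_force: 30.0
```

```bash
(python3 -m handwheel '0 0 .01 0 0 0 -.2;0 0 .01 0 0 0 -.2';python3 -m handwheel '-.02 0 .005 0 0 0 -.2;-.04 0 .005 0 0 0 -.2;-.04 0 .005 0 0 0 -.2'; python3 -m handwheel '-.01 0 .0 0 0 0 -.2;-.02 0 .0 0 0 0 -.2;-.02 0 .0 0 0 0 -.2')|egrep 'pos|contact'
```

```text
tool_pos: [558.0, -69.5, 66.6]
contact_force: [-2.5, 1.3, 3.8]
tool_pos: [557.5, -72.1, 66.6]
contact_force: [-2.7, 6.7, 7.0]
tool_pos: [557.1, -74.0, 66.5]
contact_force: [-2.8, 8.0, 6.9]
```

```bash
(python3 -m handwheel '0 0 -.006 0 0 0 -.2;-.01 0 -.006 0 0 0 -.2;-.01 0 -.006 0 0 0 -.2';python3 -m handwheel '-.01 0 0 0 0 0 -.2;-.01 0 0 0 0 0 -.2'; python3 -m handwheel '-.01 0 .0 0 0 0 -.2;-.015 0 .0 0 0 0 -.2')|egrep 'pos|contact'
```

```text
tool_pos: [556.4, -76.0, 66.4]
contact_force: [-0.8, 3.1, -0.2]
tool_pos: [556.1, -77.4, 66.3]
contact_force: [-1.2, 2.9, 0.4]
tool_pos: [555.8, -79.0, 66.4]
contact_force: [-2.7, 3.8, -0.3]
```

```bash
(python3 -m handwheel '.01 0 .01 0 0 0 -.2;.01 0 .015 0 0 0 -.2;.01 0 .015 0 0 0 -.2')|egrep 'pos|contact'; python3 -m handwheel '0 0 .01 0 0 0 -.2;0 0 .01 0 0 0 -.2'|egrep 'pos|contact'
```

```text
tool_pos: [555.9, -78.6, 64.9]
contact_force: [-5.1, -2.4, 0.3]
tool_pos: [556.0, -78.4, 63.9]
contact_force: [-5.0, -1.3, 0.0]
```

```bash
(python3 -m handwheel '0 0 .015 0 0 0 -.2;0 0 .02 0 0 0 -.2;0 0 .02 0 0 0 -.2'; python3 -m handwheel '0 0 .015 0 0 0 -.2;0 0 .02 0 0 0 -.2';  python3 -m handwheel '0 0 .015 0 0 0 -.2;0 0 .02 0 0 0 -.2')|egrep 'pos|contact'
```

```text
tool_pos: [556.1, -78.2, 62.0]
contact_force: [-4.9, -0.3, 1.0]
tool_pos: [556.1, -78.1, 60.0]
contact_force: [-5.4, -1.1, 1.3]
tool_pos: [556.2, -78.0, 58.0]
contact_force: [-5.7, -0.7, 1.2]
```

```bash
(python3 -m handwheel '0 0 .01 0 0 0 -.2;0 0 .01 0 0 0 -.2'; python3 -m handwheel '0 0 .007 0 0 0 -.2;0 0 .007 0 0 0 -.2';  python3 -m handwheel '0 0 .007 0 0 0 -.2;0 0 .007 0 0 0 -.2')|egrep 'pos|contact'
```

```text
tool_pos: [556.2, -78.0, 57.0]
contact_force: [-4.6, -0.8, 1.4]
tool_pos: [556.2, -77.9, 56.4]
contact_force: [-4.9, 0.1, 1.9]
tool_pos: [556.2, -77.9, 55.8]
contact_force: [-4.8, -0.2, 1.7]
```

```bash
(python3 -m handwheel '-.01 0 .003 0 0 0 -.2;-.02 0 .003 0 0 0 -.2;-.02 0 .003 0 0 0 -.2'; python3 -m handwheel '-.01 0 0 0 0 0 -.2;-.015 0 0 0 0 0 -.2';  python3 -m handwheel '-.01 0 0 0 0 0 -.2;-.01 0 0 0 0 0 -.2')|egrep 'pos|contact'
```

```text
tool_pos: [556.0, -78.8, 55.7]
contact_force: [-4.5, 5.0, 3.1]
tool_pos: [555.7, -80.1, 55.7]
contact_force: [-4.0, 4.6, 4.2]
tool_pos: [555.4, -81.2, 55.7]
contact_force: [-4.2, 4.8, 3.8]
```

```bash
(python3 -m handwheel '-.01 0 0 0 0 0 -.2;-.01 0 0 0 0 0 -.2'; python3 -m handwheel '-.01 0 0 0 0 0 -.2;-.01 0 0 0 0 0 -.2';  python3 -m handwheel '-.01 0 0 0 0 0 -.2;-.01 0 0 0 0 0 -.2')|egrep 'pos|contact'
```

```text
tool_pos: [555.2, -82.2, 55.7]
contact_force: [-4.7, 4.4, 3.6]
tool_pos: [554.9, -83.2, 55.7]
contact_force: [-4.6, 5.0, 3.5]
tool_pos: [554.8, -83.7, 55.7]
contact_force: [-3.9, 6.1, 3.2]
```

```bash
python3 -m handwheel '-.01 0 0 0 0 0 -.2;-.01 0 0 0 0 0 -.2;-.012 0 0 0 0 0 -.2;-.012 0 0 0 0 0 -.2'|egrep 'pos|contact'
python3 - <<'E'
from h import *
W=viewer.capture("wrist");save(W,"w6.png",(130,150,430,375),2.6);T=viewer.capture("top");r=red(W);print(r)
for z in(70,79): print(loc(atz(W,r[0][0],z)))
E
```

```text
tool_pos: [554.6, -84.3, 55.7]
contact_force: [-2.8, 9.4, 3.7]
[([239.6, 280.0], [233, 270, 15, 21, 252]), ([316.9, 280.3], [309, 271, 17, 20, 288])]
[ 2.8 15.  70. ]
[ 7.7 13.8 79. ]
```

View pics/w6.png

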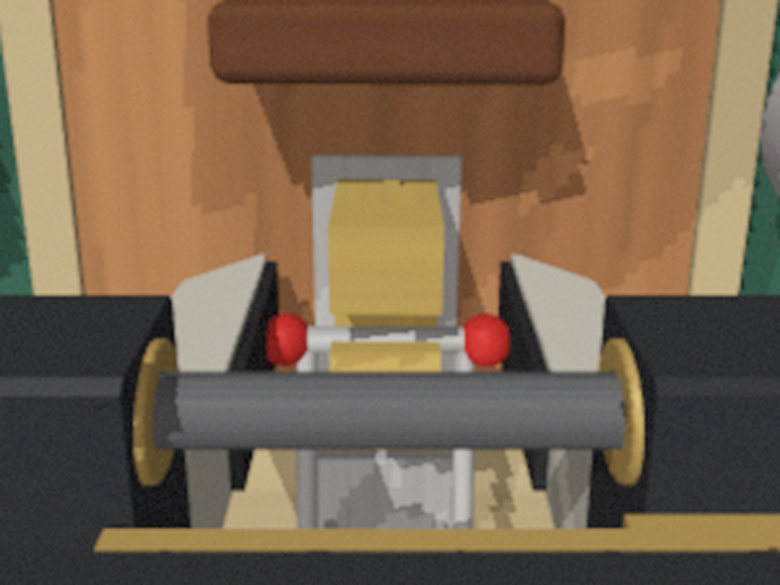

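```bash
(python3 -m handwheel '0 0 0 0 0 0 .4;0 0 0 0 0 0 .4;0 0 0 0 0 0 .4;0 0 0 0 0 0 .4;0 0 -.3 0 0 0 .4;0 0 -.7 0 0 0 0;0 0 -1 0 0 0 -1;0 0 -1 0 0 0 -1'; python3 -m handwheel '-.2 0 0 0 0 0 -1;-.46 0 0 0 0 0 -1;-.46 0 0 0 0 0 -1;-.46 0 0 0 0 0 -1')|egrep 'pos|contact|time|width'
python3 - <<'E'
from h import *
o=bot.get_obs();print(loc(o["tool_pos"]),o["tcp_rot"])
W=viewer.capture("wrist");S=viewer.capture("scene");T=viewer.capture("top")
for p in(W,S,T):print([x for x in red(p)][:5])
save(S,"s6.png",(190,140,310,230),6)
E
```

```text
time: 17.07
tool_pos: [558.2, -87.6, 162.2]
contact_force: [1.0, -0.4, -0.3]
grip_width: 49.2
time: 17.4
tool_pos: [543.5, -132.3, 155.2]
contact_force: [0.0, 0.2, -0.3]
grip_width: 22.1
[-46.4  -4.1 155.2] [3.14103939e+00 1.05041606e-04 1.33183399e+00]
[([251.2, 155.1], [246, 149, 11, 13, 113]), ([303.4, 155.1], [298, 149, 12, 13, 112]), ([276.9, 276.6], [258, 264, 38, 26, 903])]
[([210.1, 177.0], [207, 173, 7, 9, 36]), ([243.0, 194.0], [242, 193, 3, 3, 5]), ([235.8, 205.4], [235, 205, 3, 2, 5]), ([454.4, 214.4], [449, 210, 12, 10, 97]), ([61.9, 324.3], [53, 317, 17, 13, 119])]
[([212.4, 79.1], [208, 74, 10, 12, 88]), ([262.1, 79.2], [258, 75, 10, 11, 77]), ([417.1, 95.0], [415, 93, 5, 4, 11]), ([124.7, 245.5], [120, 242, 11, 8, 72])]
```

View pics/s6.png

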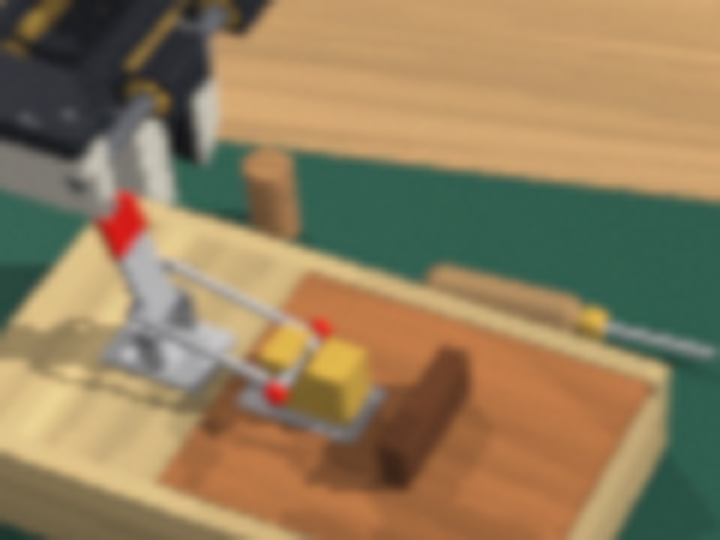

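Run:
```python
from h import *
W=viewer.capture("wrist");S=viewer.capture("scene")
print(loc(tri([ray(W,[276.9,276.6]),ray(S,[210.1,177])])))
for z in(112,118,124):print(loc(atz(W,[276.9,276.6],z)))
for z in(124,130):print("top edge",loc(atz(W,[277,290],z)))
print(loc(atz(W,[277,264],110)), [loc(atz(W,x,70)) for x in([251.2,155.1],[303.4,155.1])])
```

```text
[-69.8  -3.2 118. ]
[-73.6  -3.2 112. ]
[-70.4  -3.3 118. ]
[-67.2  -3.3 124. ]
top edge [-77.   -3.4 124. ]
top edge [-73.5  -3.4 130. ]
[-65.   -3.3 110. ] [array([ 4.4, 16. , 70. ]), array([  4.3, -22.8,  70. ])]
```

```bash
(python3 -m handwheel '0 0 .3 0 0 0 -1;0 0 .41 0 0 0 -1;0 0 .41 0 0 0 -1;0 0 .41 0 0 0 -1';python3 -m handwheel '-.05 0 0 0 0 0 -1;-.1 0 0 0 0 0 -1;-.13 0 0 0 0 0 -1;-.13 0 0 0 0 0 -1'; python3 -m handwheel '-.03 0 .0 0 0 0 -1;-.06 0 .0 0 0 0 -1;-.06 0 0 0 0 0 -1' )|egrep 'pos|contact|time'
```

```text
time: 17.98
tool_pos: [543.5, -130.6, 114.1]
contact_force: [-0.1, 0.6, 0.7]
time: 18.32
tool_pos: [541.0, -144.4, 115.2]
contact_force: [1.8, 0.5, 0.5]
time: 18.57
tool_pos: [539.2, -149.7, 114.5]
contact_force: [1.8, 4.0, -0.9]
```

```bash
(python3 -m handwheel '-.04 0 .015 0 0 0 -1;-.08 0 .035 0 0 0 -1;-.08 0 .035 0 0 0 -1';python3 -m handwheel '-.04 0 .03 0 0 0 -1;-.08 0 .06 0 0 0 -1;-.08 0 .06 0 0 0 -1')|egrep 'pos|contact|time'
```

```text
time: 18.82
tool_pos: [537.3, -157.5, 110.9]
contact_force: [2.2, 3.9, 0.8]
time: 19.07
tool_pos: [535.4, -165.4, 105.0]
contact_force: [2.1, 3.3, 2.1]
```

```bash
(python3 -m handwheel '-.04 0 .04 0 0 0 -1;-.075 0 .08 0 0 0 -1;-.075 0 .085 0 0 0 -1';python3 -m handwheel '-.025 0 .04 0 0 0 -1;-.05 0 .08 0 0 0 -1;-.05 0 .08 0 0 0 -1')|egrep 'pos|contact|time'
```

```text
time: 19.32
tool_pos: [533.6, -172.8, 96.3]
contact_force: [2.0, 2.3, 3.8]
time: 19.57
tool_pos: [532.2, -177.8, 87.7]
contact_force: [2.1, 1.4, 0.8]
```

Run:
```python
from h import *
W=viewer.capture("wrist");S=viewer.capture("scene");print(red(W),red(S)[:4])
a=S["frame"][140:230,180:310,::-1];b=W["frame"][60:330,150:410,::-1]
a=cv2.resize(a,(400,277));b=cv2.resize(b,(400,415));cv2.imwrite("pics/c7.png",np.hstack([np.vstack([a,np.zeros((138,400,3),np.uint8)]),b]))
r=red(W);print([loc(atz(W,x[0],70)) for x in r[:2]])
```

```text
[([239.5, 97.8], [231, 89, 18, 19, 265]), ([315.4, 98.0], [308, 89, 17, 20, 274])] [([197.5, 185.2], [196, 185, 4, 2, 4]), ([239.6, 192.8], [239, 192, 2, 3, 5]), ([231.8, 203.8], [231, 203, 3, 3, 6]), ([454.5, 214.5], [449, 210, 12, 10, 97])]
[array([-7. , 15.5, 70. ]), array([ -7.1, -23.2,  70. ])]
```

View pics/c7.png

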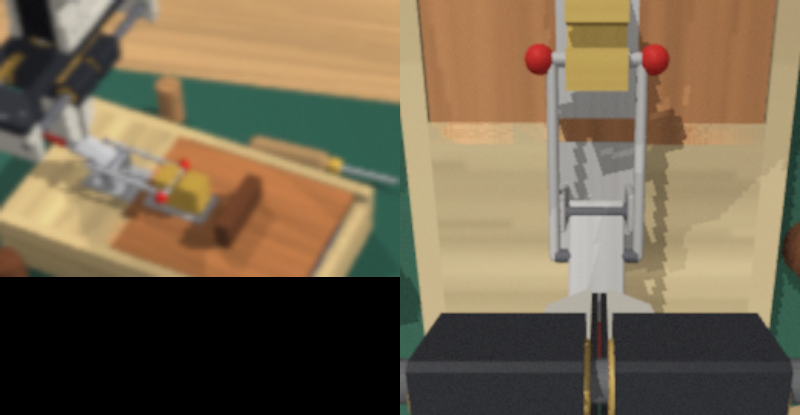

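```bash
(python3 -m handwheel '-.03 0 .02 0 0 0 -1;-.06 0 .05 0 0 0 -1;-.06 0 .05 0 0 0 -1';python3 -m handwheel '-.015 0 .03 0 0 0 -1;-.03 0 .06 0 0 0 -1;-.03 0 .06 0 0 0 -1')|egrep 'pos|contact|time'
```

```text
time: 19.92
tool_pos: [530.7, -183.8, 82.8]
contact_force: [1.6, 1.5, 0.3]
time: 20.17
tool_pos: [529.8, -186.5, 76.6]
contact_force: [-0.2, 0.1, 1.2]
```

```bash
(python3 -m handwheel '-.04 0 .02 0 0 0 -1;-.04 0 .03 0 0 0 -1';python3 -m handwheel '0 0 .02 0 0 0 -1;0 0 .02 0 0 0 -1';python3 -m handwheel '0 0 .015 0 0 0 -1;0 0 .02 0 0 0 -1')|egrep 'pos|contact|time'
```

```text
time: 20.33
tool_pos: [529.1, -190.6, 74.1]
contact_force: [-0.3, -0.9, 0.7]
time: 20.5
tool_pos: [529.1, -190.1, 71.9]
contact_force: [-0.1, -0.2, 0.6]
time: 20.67
tool_pos: [529.3, -189.8, 70.2]
contact_force: [-0.3, 0.3, -0.2]
```

```bash
(python3 -m handwheel '0 0 .015 0 0 0 -1;0 0 .02 0 0 0 -1';python3 -m handwheel '0 0 .01 0 0 0 -1;0 0 .015 0 0 0 -1';python3 -m handwheel '0 0 .01 0 0 0 -1;0 0 .01 0 0 0 -1')|egrep 'pos|contact|time'
```

```text
time: 20.83
tool_pos: [529.3, -189.8, 68.2]
contact_force: [-0.6, -1.3, 0.2]
time: 21.0
tool_pos: [529.5, -189.9, 67.4]
contact_force: [-2.7, 1.5, 8.3]
time: 21.17
tool_pos: [529.5, -189.9, 67.3]
contact_force: [-3.4, 1.6, 10.6]
```

```bash
python3 -m handwheel '0 0 0 0 0 0 -1;0 0 -.3 0 0 0 -1;0 0 -.7 0 0 0 -1;0 0 -1 0 0 0 -1;0 0 -1 0 0 0 -1;-.1 0 -1 0 0 0 -1'|egrep 'pos|contact|time'
python3 - <<'E'
from h import *
W=viewer.capture("wrist");S=viewer.capture("scene")
a=S["frame"][140:230,180:310,::-1];b=W["frame"][60:330,150:410,::-1]
a=cv2.resize(a,(400,277));b=cv2.resize(b,(400,415));cv2.imwrite("pics/c8.png",np.hstack([np.vstack([a,np.zeros((138,400,3),np.uint8)]),b]))
r=red(W);print(r,[loc(atz(W,x[0],70)) for x in r[:2]])
E
```

```text
time: 21.67
tool_pos: [528.2, -199.1, 167.8]
contact_force: [0.1, -0.5, -0.5]
[([249.5, 72.2], [244, 66, 12, 14, 131]), ([302.7, 72.4], [297, 66, 12, 14, 130]), ([276.0, 204.5], [263, 192, 28, 24, 590])] [array([-7.6, 15.6, 70. ]), array([ -7.7, -23.2,  70. ])]
```

View pics/c8.png

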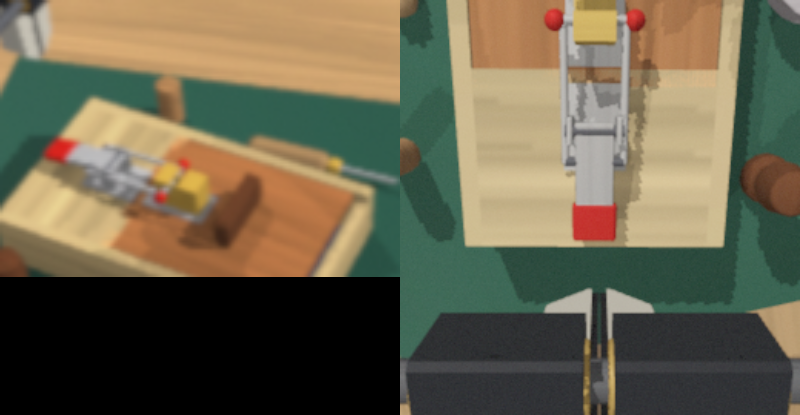

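Both views show the lever down flat, with the bail hooked under the lip and the lid drawn in. The robot is clear of everything, so I'm handing the job in.

```bash
python3 -c "
from plant import bot
print(bot.close_job())"
```

```text
the job is handed in; nothing more can be done
None
```

I slid the lid shut, hooked the bail under the keeper's lip and pressed the lever past centre to its stop. The last pictures show the latch holding, measured forces stayed at about 10 N or less, and I handed the job in at about 22 s; no verdict was returned.

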